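# Switch on the guarded outlet that carries the socket tester

## Task

Switch on the outlet of the grey test box that has the block-shaped socket tester plugged into it, with the guarded switch in front of that outlet: push the guard up with a finger until it stands right back by itself, then flip the toggle beneath it over to the rear (on), then tip the guard forward so that it drops shut over the switch. Only push with the fingers: grip and lift nothing, leave the other switch and its guard alone, do not shove the box along the bench, and leave both plugs in their outlets and the loose parts on and round the box where they are.

Things in the scene. Friction and masses are not known exactly. Their poses are not given: they have to be found in the camera images.
- test_box: Loose grey bench supply, 210 (x) x 210 (y) x 80 mm high, 3.5 kg. Origin under its centre; z up, +x from its front (meter window) to its rear. On top, 80 mm up, two guarded toggles at y = +54 mm (left) and -54 mm (right); behind each, at x = +71 mm, the round recessed outlet (42 mm wide, 16 mm deep) that it feeds.
- tester: Plug-in socket tester: grey block 42 x 46 mm with three small lenses on top, 70 g, sitting loose in one of the outlets. Origin: underside of its plug on the outlet's floor, 64 mm above the bench; its top is 54 mm higher (38 mm above the box's top). It marks the outlet to switch on and stays there.
- blank_plug: Low grey round blanking plug, 48 mm across with a small bar on top, seated loose in the other outlet; origin as for the tester, its highest point 12 mm above the box's top. Mass 30 g.
- outlet_left (a point): Centre of the mouth of the left outlet, level with the box's top (80 mm above the bench).
- guard_left (a joint): Dark steel hinged guard over the left toggle, 36 mm wide, upturned finger lip at its front edge, 50 g, nearly free hinge along the box's y. Rad: 0 shut, 1.57 stood fully back. Below about 0.9 rad it falls shut, above that it falls back and stays. Pushing the lip to the rear swings it up; pushing the lip from behind to the front swings it down.
- guard_left_hinge (a point): Middle of the left guard's hinge line, at box x = 0, 88 mm above the bench. The guard turns about the box's y axis here; axes those of the box.
- guard_left_lip (a point): Middle of the upper edge of the left guard's lip (36 mm wide, 2.5 mm thick). Guard shut: 75 mm in front of (box -x) and 44 mm above the hinge line; fully back: 44 mm behind and 75 mm above it. The lip slopes 13 mm up from the front edge of the guard's top, which when shut is 59 mm in front of and 31 mm above the hinge line.
- toggle_left (a joint): Bat-handled steel toggle under the left guard. Rad: 0 off (leaning 0.4 rad to the box's front), 0.8 on (leaning 0.4 rad to the rear). It snaps over past the middle and stays; about 2 N at the tip moves it. Pivot 36 mm in front of the guard's hinge line, 83 mm above the bench; it swings in the box's x-z plane.
- toggle_left_tip (a point): Rounded tip of the left toggle, 31.5 mm from its pivot (lever 9 mm thick near the tip): 12 mm in front of the pivot when off, 12 mm behind it when on, 112 mm above the bench at both ends of its travel.
- outlet_right (a point): Centre of the mouth of the right outlet, level with the box's top (80 mm above the bench).
- guard_right (a joint): Dark steel hinged guard over the right toggle, 36 mm wide, upturned finger lip at its front edge, 50 g, nearly free hinge along the box's y. Rad: 0 shut, 1.57 stood fully back. Below about 0.9 rad it falls shut, above that it falls back and stays. Pushing the lip to the rear swings it up; pushing the lip from behind to the front swings it down.
- guard_right_hinge (a point): Middle of the right guard's hinge line, at box x = 0, 88 mm above the bench. The guard turns about the box's y axis here; axes those of the box.
- guard_right_lip (a point): Middle of the upper edge of the right guard's lip (36 mm wide, 2.5 mm thick). Guard shut: 75 mm in front of (box -x) and 44 mm above the hinge line; fully back: 44 mm behind and 75 mm above it. The lip slopes 13 mm up from the front edge of the guard's top, which when shut is 59 mm in front of and 31 mm above the hinge line.
- toggle_right (a joint): Bat-handled steel toggle under the right guard. Rad: 0 off (leaning 0.4 rad to the box's front), 0.8 on (leaning 0.4 rad to the rear). It snaps over past the middle and stays; about 2 N at the tip moves it. Pivot 36 mm in front of the guard's hinge line, 83 mm above the bench; it swings in the box's x-z plane.
- toggle_right_tip (a point): Rounded tip of the right toggle, 31.5 mm from its pivot (lever 9 mm thick near the tip): 12 mm in front of the pivot when off, 12 mm behind it when on, 112 mm above the bench at both ends of its travel.
- pump: Black solenoid pump, 53 x 134 x 50 mm, lying behind the box; origin under its centre. A bystander.
- piston: White brew piston standing upright, 57 mm across, 55 mm high, to the right of the box; origin under its centre. A bystander.
- valve: Small brass valve body, 26 x 49 x 46 mm, to the right of the box; origin under its centre. A bystander.
- hex_key: Black hex key, 32 x 79 x 9 mm, lying on top of the box between the two switches; origin under its centre. A bystander.
Things that resemble listed ones, but are neither listed nor needed, are in the scene too. What is shaped like the tester but yellow is not meant. Leave any yellow look-alike of the blank_plug alone.

How it is judged (in metres and radians):
On the way, in this order (a step that is already met when the one before it is completed fails the run):
1. the guard in front of the tester's outlet stands back by itself, the toggle still off (((horizontal distance between tester and outlet_left below 0.03 m and value of joint guard_left above 1.4 rad and value of joint toggle_left below 0.15 rad) or (horizontal distance between tester and outlet_right below 0.03 m and value of joint guard_right above 1.4 rad and value of joint toggle_right below 0.15 rad))), for 0.2 s.
2. that toggle is flipped on under the raised guard (((horizontal distance between tester and outlet_left below 0.03 m and value of joint toggle_left above 0.65 rad and value of joint guard_left above 0.7 rad) or (horizontal distance between tester and outlet_right below 0.03 m and value of joint toggle_right above 0.65 rad and value of joint guard_right above 0.7 rad))), for 0.2 s.
3. that guard is shut again over the toggle, which is on (((horizontal distance between tester and outlet_left below 0.03 m and value of joint toggle_left above 0.65 rad and value of joint each of guard_left, guard_right below 0.08 rad and value of joint toggle_right below 0.15 rad) or (horizontal distance between tester and outlet_right below 0.03 m and value of joint toggle_right above 0.65 rad and value of joint each of guard_right, guard_left below 0.08 rad and value of joint toggle_left below 0.15 rad))), for 0.2 s.
At the end, for the whole second after the job is handed in: Tester's toggle on (over 0.65 rad), its guard shut (under 0.08 rad) and still; the other toggle off, its guard shut; box level, within 20 mm of its start; tester and blanking plug seated in their outlets; pump, piston, valve, hex key within 30 mm of their starts (((horizontal distance between tester and outlet_left below 0.03 m and value of joint toggle_left above 0.65 rad and value of joint each of guard_left, guard_right below 0.08 rad and value of joint toggle_right below 0.15 rad and not (velocity of joint guard_left above 0.1 rad/s) and not (velocity of joint guard_left below -0.1 rad/s)) or (horizontal distance between tester and outlet_right below 0.03 m and value of joint toggle_right above 0.65 rad and value of joint each of guard_right, guard_left below 0.08 rad and value of joint toggle_left below 0.15 rad and not (velocity of joint guard_right above 0.1 rad/s) and not (velocity of joint guard_right below -0.1 rad/s))) and distance of test_box from where it was at the start of the episode below 0.02 m and angle between test_box's own z axis and vertical below 0.03 rad and linear speed of test_box below 0.02 m/s and ((distance between tester and outlet_left below 0.022 m and distance between blank_plug and outlet_right below 0.022 m) or (distance between tester and outlet_right below 0.022 m and distance between blank_plug and outlet_left below 0.022 m)) and distance of each of pump, piston, valve, hex_key from where it was at the start of the episode below 0.03 m); the robot touches nothing.
It fails at once if the other guard is raised or the other toggle moved over ((horizontal distance between tester and outlet_left below 0.03 m and value of joint any of guard_right, toggle_right above 0.4 rad) or (horizontal distance between tester and outlet_right below 0.03 m and value of joint any of guard_left, toggle_left above 0.4 rad)).
It fails at once if the test box is shoved more than 25 mm, lifted or tipped (distance of test_box from where it was at the start of the episode above 0.025 m or angle between test_box's own z axis and vertical above 0.1 rad or height (world z) of test_box above 0.012 m).
It fails at once if the tester or the blanking plug is lifted out of its outlet ((distance between tester and outlet_left above 0.03 m and distance between tester and outlet_right above 0.03 m) or (distance between blank_plug and outlet_left above 0.03 m and distance between blank_plug and outlet_right above 0.03 m) or z of any of tester, blank_plug in the frame of test_box above 0.076 m).
It fails at once if a part on or beside the box is lifted, carried or knocked away (distance of any of pump, piston, valve, hex_key from where it was at the start of the episode above 0.04 m or height (world z) of any of pump, piston, valve above 0.03 m or height (world z) of hex_key above 0.11 m).
It also fails if it takes over 54 s, if anything falls off the work surface, if the arm or the gripper's body presses on something with over 40 N, if the wrist force passes 120 N, or if a joint passes its speed limit or range.

## Robot

A 6-joint arm with a two-finger parallel gripper is mounted at the origin on a cart in front of the work surface, level with it; the furniture and walls round the work are solid. World frame = base frame: x ahead of the robot, y to its left, z up, the work surface at z = 0. Lengths are in mm, angles in rad, forces in N, time in s.
With the tool pointing down it reaches from about 350 to 875 mm from the base axis. Payload 4.2 kg.
Tool frame: the origin (TCP) lies at the very end of the fingers, on their centre line; the grasp point (between the pads) lies 19 mm behind it; z points along the fingers, y is the line along which they close (so a half turn about z gives the same grasp; the last joint's range is limited). The gripper opens to 85 mm and grips with 20 to 120 N. Pads are 22 mm wide; open, the fingers measure 114 mm over their backs; the gripper's body (76 mm by 85 mm) begins 54 mm behind the grasp point. The pads swing forward as they close: fully open they stand 13 mm farther back than shut.
Start: joints at [1.594, 0.385, 0.008, 0, -1.194, -0.259], TCP at [145.982, 607.691, 231.312] pointing down, gripper open.
Joint ranges: [-3.14, 3.14], [-1.21, 2.06], [-1.07, 1.41], [-3.16, 2.05], [-2.99, -0.16], [-3.1, 3.1]. Speed limits (rad/s): [2.79, 2.79, 3.14, 3.14, 3.14, 3.14].

## Interface

Orientations are given as a unit quaternion [x, y, z, w].
In Python, from bench import arm gives the robot as it stands. The module is installed in compiled form; this text tells all that it offers.
- The arm moves only by the tool drive_tool, never from a script. Its argument "targets" is a list of rows, each a list of 5 numbers: the closure, from -1 (fully open) to 1 (shut), then the shift along the tool's x, y, z in mm, then the turn about the tool's z in degrees. In form: [[grip, tx, ty, tz, roll], ...]. A call has 1 to 12 rows; each row is the pose to reach, as a shift and turn from the pose commanded when the call began, along the tool's axes at that moment; what a row does not reach only later rows make up. A row lasts 1/10 s, in which the tool goes at most 50 mm and 8.59 degrees, less where a joint would pass 70% of its speed; a pose out of reach is approached as far as the arm can. A call with a gripper value outside its range is refused whole. The fingers move at their own pace and stop on an object; the grip force is fixed at half the most. Time passes only in rows, so rows that repeat a pose let the fingers close. It gives the time, the measured TCP pose, the force, the opening and the grip force at its end, in the units of the state.
- arm.read_state(): the state, without advancing time (a new reading comes with each control period).
- arm.get_image(name): name is "scene" or "top" or "wrist"; returns the picture (480x640x3 uint8, blue, green, red); there is no depth.
- arm.camera_params(name): a dict with "fov_y" (degrees; the focal length in pixels is half the picture's height over the tangent of half this angle, whatever the lens; pixels are square), "cx", "cy" (the principal point, pixels), "rvec" (rotation vector, rad) and "tvec" (3), from world to camera coordinates, as OpenCV has them; the wrist camera has in their place "tool_from_camera" (4x4, takes a point from camera to tool coordinates, whose origin is the TCP and whose axes are the flange's). Camera axes: x right, y down, z forward; pixel columns grow to the right and rows downward; lengths in mm; the calibration is good to about 2 mm. A picture is of the moment at which its call begins: read the wrist's pose just before it. camera_params takes no time and is no camera call.
- arm.job_done(): hands the job in; it is judged then, once.
The state is a dict: "clock": time; "joints": joint angles; "joint_vel": joint speeds; "joint_efforts": joint torques, N m; "position": TCP position; "ee_rot": TCP orientation; "contact_force": force on the tool from outside, world axes, zero at the start; "wrist_torque": the same for the moment, N m; "gripper_width": finger opening in mm; "grasp_force": force on a finger pad.
Only numpy, scipy, OpenCV 4.12 (cv2) and the standard library are available. Lean on these libraries where they do the work, as an engineer would, in place of code of your own. Each camera call takes 0.05 s, during which the arm holds its last target. There are 200 camera calls.

## Working session

There is one attempt and no reset: what is moved stays moved. The work goes in short steps, Python scripts to look and compute and a tool call to move; the robot and the scene stay as the last step left them, time stands still between calls to the robot, and variables do not carry over. Pictures are saved under pics/ and viewed, at most 10 in all, crops included, and the job is handed in when it is done.

Besides the shell and the picture viewer there is one more tool, called after "Call:" by a JSON object that holds its "fn" and its "kwargs". drive_tool: Moves the arm, as the interface text tells. Its arguments: {"type":"object","properties":{"targets":{"type":"array","items":{"type":"array","items":{"type":"number"}}}},"required":["targets"]}

```bash
mkdir -p pics
python3 - <<'E'
from bench import arm
import cv2,numpy as np
s=arm.read_state();print({k:s[k] for k in('clock','position','ee_rot','gripper_width')})
for n in('scene','top'):
    cv2.imwrite(f'pics/{n}0.png',arm.get_image(n));print(arm.camera_params(n))
print(arm.camera_params('wrist'))
E
```

```text
{'clock': 0.0, 'position': array([145.82137862, 607.12552235, 230.20599011]), 'ee_rot': array([ 9.93047993e-01, -1.17704849e-01, -8.02777702e-05,  1.11609442e-03]), 'gripper_width': 85.6062893296207}
{'fov_y': 45.96180979883719, 'cx': 313.295114292627, 'cy': 243.87325171435845, 'rvec': array([ 2.20085364, -0.76542452,  0.34662077]), 'tvec': array([-614.62596106,  205.57196857, 1014.33814764])}
{'fov_y': 49.844802871883985, 'cx': 312.3235663135957, 'cy': 238.59825152479763, 'rvec': array([ 2.10724443, -2.10877021,  0.18048389]), 'tvec': array([-207.97957912,  620.84527737,  852.76448117])}
{'fov_y': 62.29839665050195, 'cx': 317.8113518687338, 'cy': 238.93779729791976, 'tool_from_camera': array([[-1.39172883e-04, -9.58386722e-01, -2.85473066e-01,
         7.33136678e+01],
       [ 9.99999989e-01, -1.50195145e-04,  1.67166427e-05,
         5.16958703e-01],
       [-5.88976770e-05, -2.85473060e-01,  9.58386732e-01,
        -1.43759213e+02],
       [ 0.00000000e+00,  0.00000000e+00,  0.00000000e+00,
         1.00000000e+00]])}
```

View pics/top0.png

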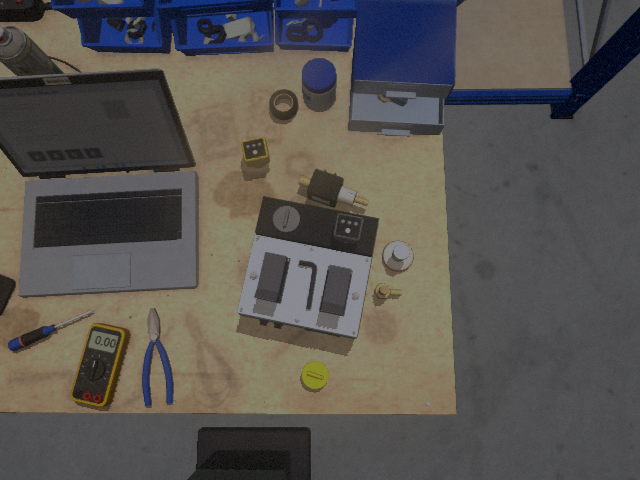

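View pics/scene0.png

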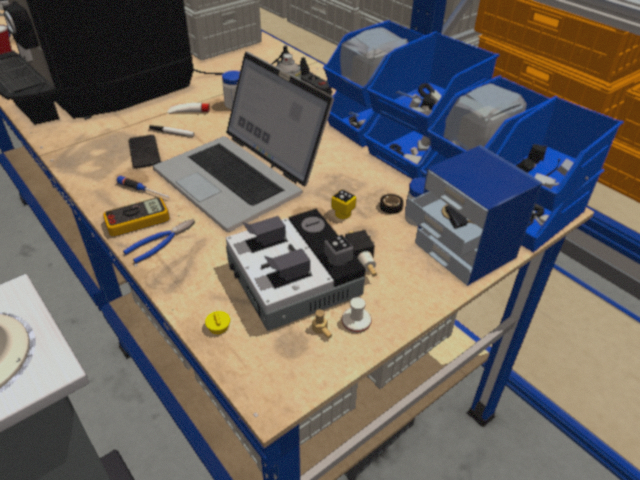

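The top view shows the grey tester in the right outlet (348,228) and the blank plug in the left one (286,219). So the right switch is the one to use; its guard is at (336,290). The box's top corners are at about (264,198), (379,219), (357,337) and (239,318).

```bash
cat > h.py <<'E'
from bench import arm
import cv2,numpy as np
from scipy.optimize import least_squares
from scipy.spatial.transform import Rotation as R
def cam(n,st=None):
    p=arm.camera_params(n);f=240/np.tan(np.radians(p['fov_y']/2))
    K=np.array([[f,0,p['cx']],[0,f,p['cy']],[0,0,1]])
    if n=='wrist':
        T=np.eye(4);T[:3,:3]=R.from_quat(st['ee_rot']).as_matrix();T[:3,3]=st['position']
        M=np.linalg.inv(T@p['tool_from_camera']);return K,cv2.Rodrigues(M[:3,:3])[0],M[:3,3]
    return K,p['rvec'],p['tvec']
def proj(P,c): return cv2.projectPoints(np.float64(P),np.float64(c[1]),np.float64(c[2]),c[0],None)[0][:,0]
def world(p,B):
    c,s=np.cos(p[2]),np.sin(p[2]);B=np.float64(B)
    return np.c_[p[0]+c*B[:,0]-s*B[:,1],p[1]+s*B[:,0]+c*B[:,1],B[:,2]]
def fit(B,uv,c,p0=(500,0,0)):
    r=least_squares(lambda p:(proj(world(p,B),c)-uv).ravel(),p0,loss='soft_l1');return r.x,r.fun
E
python3 - <<'E'
from h import *
c=cam('top')
B=[[105,105,80],[105,-105,80],[-105,-105,80],[-105,105,80],[71,54,90],[71,-54,118]]
uv=[[264,198],[379,219],[357,337],[239,318],[286,219],[348,226]]
p,r=fit(B,uv,c);print(p,(proj(world(p,B),c)-uv).round(1))
im=arm.get_image('top')[180:350,220:420];cv2.imwrite('pics/t1.png',cv2.resize(im,None,fx=3.5,fy=3.5,interpolation=cv2.INTER_CUBIC))
E
```

```text
[ 568.46603895 -204.38527189    6.11150724] [[-3.  -0.4]
 [ 0.9 -1.9]
 [ 4.1  1.9]
 [-1.9 -1.1]
 [-0.4  0.7]
 [ 0.6  0.4]]
```

View pics/t1.png

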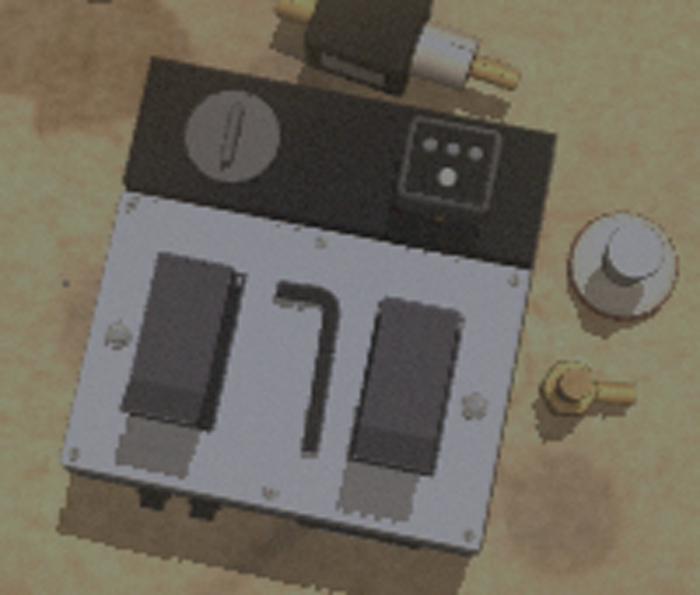

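The enlarged crop gives sharper box corners, and the guard lips are visible. I'll refine the fit and work out the shifts.

```bash
cat >> h.py <<'E'
def shift(W,s=None):
    s=s or arm.read_state();return (R.from_quat(s['ee_rot']).inv().apply(np.float64(W)-s['position'])).round(1)
E
python3 - <<'E'
from h import *
c=cam('top')
B=[[105,105,80],[105,-105,80],[-105,-105,80],[-105,105,80],[71,54,90],[71,-54,118],[-75,-54,132],[-75,54,132]]
cr=np.array([[152,58],[556,134],[480,550],[65,467],[232,136],[450,166],[392,468],[167,420]])
uv=cr/3.5+[220,180]
p,r=fit(B,uv,c);print(p,np.degrees(p[2])%360,(proj(world(p,B),c)-uv).round(1))
np.save('p.npy',p)
print(world(p,[[-110,-54,0]]),shift([400,250,290]),shift(world(p,[[-110,-54,240]])[0]))
s=arm.read_state();print(R.from_quat(s['ee_rot']).as_matrix()[:,0])
E
```

```text
[ 5.69817913e+02 -2.03645110e+02 -1.97008290e-01] 348.7122564527357 [[-1.1 -0.9]
 [ 1.9 -0.2]
 [ 1.6  2.2]
 [-3.1  0.8]
 [ 0.1 -0.5]
 [ 0.5 -0.8]
 [ 0.4  0. ]
 [-2.3  0.2]]
[[ 451.37592776 -235.06956311    0.        ]] [330.6 288.1 -59. ] [493.9 747.7  -8.2]
[ 9.72303871e-01 -2.33720270e-01  1.35989990e-04]
```

Call:
{"fn": "drive_tool", "kwargs": {"targets": [[1,50,10,-10,0],[1,90,40,-30,0],[1,130,75,-50,0],[1,165,110,-60,0],[1,200,145,-60,0],[1,235,180,-60,0],[1,270,215,-60,0],[1,300,255,-60,0],[1,330,290,-60,0],[1,345,335,-60,0],[1,360,380,-60,0],[1,375,425,-60,0]]}}

```text
clock: 1.35
position: [410.9, 104.7, 291.2]
ee_rot: [0.993, -0.118, -0.0, 0.0]
contact_force: [1.0, -0.3, 0.2]
gripper_width: 0.4
grasp_force: 0.0
```

Run:
```python
from h import *
s=arm.read_state();print(s['position'],s['clock'],shift(world(np.load('p.npy'),[[-125,-54,250]])[0]))
```

```text
[410.94656933 104.72337164 291.20171538] 1.35 [103.7 321.5  41.2]
```

Call:
{"fn": "drive_tool", "kwargs": {"targets": [[1,15,45,0,0],[1,30,90,10,-1],[1,45,135,20,-2.2],[1,60,180,30,-2.2],[1,75,225,40,-2.2],[1,90,270,40,-2.2],[1,104,310,40,-2.2],[1,104,322,40,-2.2],[1,104,322,40,-2.2],[1,104,322,40,-2.2]]}}

```text
clock: 2.35
position: [436.8, -230.2, 251.1]
ee_rot: [0.995, -0.099, -0.0, -0.0]
contact_force: [0.5, 0.2, 0.5]
gripper_width: -0.2
grasp_force: 0.0
```

Run:
```python
from h import *
s=arm.read_state();im=arm.get_image('wrist');cv2.imwrite('pics/w1.png',im);p=np.load('p.npy')
B=[[105,105,80],[105,-105,80],[-105,-105,80],[-105,105,80],[71,-54,118],[-75,-54,132],[-75,-36,132],[-75,-72,132],[-75,36,132]]
print(s['position'],s['clock'],R.from_quat(s['ee_rot']).as_matrix()[:,0]);print(proj(world(p,B),cam('wrist',s)).round())
```

```text
[ 436.8490509  -230.20015741  251.07121737] 2.35 [ 9.80500529e-01 -1.96515554e-01 -5.90745409e-04]
[[  74. -132.]
 [ 399. -133.]
 [ 384.  190.]
 [ 120.  190.]
 [ 320. -101.]
 [ 320.  158.]
 [ 292.  158.]
 [ 348.  158.]
 [ 182.  158.]]
```

View pics/w1.png

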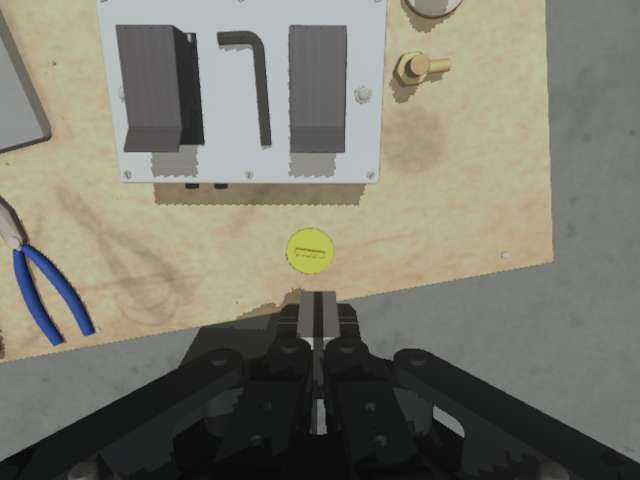

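The wrist view shows the right guard's lip from (289,153) to (346,153), about 5 px further rearward than predicted. The closed fingertips are at (318,292), lined up with the guard.

Run:
```python
from h import *
s=arm.read_state();p=np.load('p.npy')
B=[[-105,-105,80],[-105,105,80],[-75,-36,132],[-75,-72,132],[-75,36,132],[-75,72,132]]
uv=np.array([[383,184],[121,184],[289,153],[346,153],[180,152],[125,152]])
c=cam('wrist',s);q,r=fit(B,uv,c,p);print(q,(proj(world(q,B),c)-uv).round(1),proj(s['position'][None],c));np.save('p.npy',q)
th=s['ee_rot'];tx=R.from_quat(th).as_matrix()[:,0];print('roll err deg',np.degrees(q[2]-np.arctan2(tx[1],tx[0])))
for b in ([-75,-54,132],[-48,-54,112],[44,-54,163]):print(b,shift(world(q,[b])[0],s))
```

```text
[ 5.73541047e+02 -2.03248334e+02 -1.98847121e-01] [[-0.4  1.9]
 [-2.2  1.4]
 [ 2.  -0.7]
 [ 0.5 -0.6]
 [ 0.1  0. ]
 [-0.4 -0.1]] [[316.48313041 312.00522644]]
roll err deg -0.12657622308778782
[-75, -54, 132] [ 53.6   1.2 119.3]
[-48, -54, 112] [ 80.6   1.2 139.3]
[44, -54, 163] [172.6   1.4  88.2]
```

Call:
{"fn": "drive_tool", "kwargs": {"targets": [[1,10,0,40,0],[1,18,1,80,0],[1,22,1,115,0],[1,22,1,128,0],[1,30,1,128,0],[1,36,1,128,0],[1,42,1,128,0],[1,46,1,127,0],[1,50,1,124,0],[1,50,1,124,0]]}}

```text
clock: 3.4
position: [479.9, -239.7, 127.8]
ee_rot: [0.995, -0.099, -0.007, -0.001]
contact_force: [-13.6, 6.1, 8.8]
gripper_width: -0.2
grasp_force: 7.3
```

Run:
```python
from h import *
im=arm.get_image('scene')[200:350,200:420];cv2.imwrite('pics/s1.png',cv2.resize(im,None,fx=3.5,fy=3.5))
```

```text
(no output)
```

View pics/s1.png

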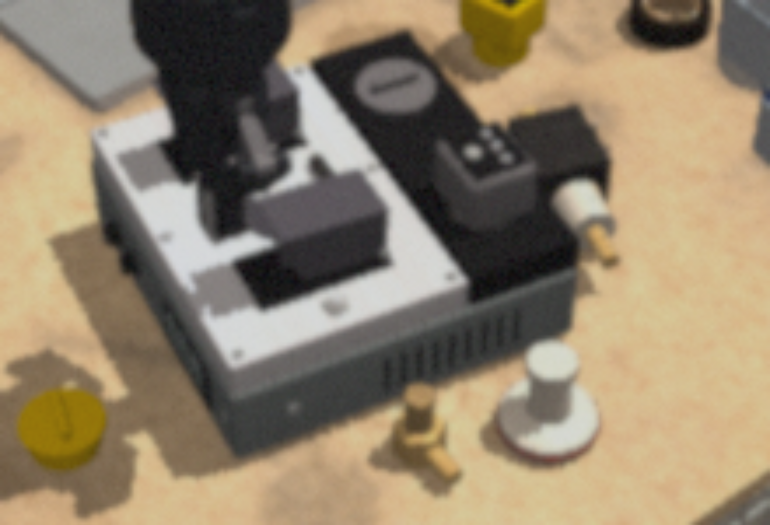

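The lip jams by friction on a purely horizontal push, and nothing has moved. I'll back off, go a little lower and follow the lip's arc.

Call:
{"fn": "drive_tool", "kwargs": {"targets": [[1,-12,0,0,0],[1,-12,0,10,0],[1,-5,0,10,0],[1,-1,0,4,0],[1,4,0,-2,0],[1,9,0,-8,0],[1,15,0,-13,0],[1,21,0,-18,0],[1,27,0,-22,0],[1,27,0,-22,0]]}}

```text
clock: 4.45
position: [514.2, -246.9, 149.8]
ee_rot: [0.995, -0.098, 0.001, 0.0]
contact_force: [-0.3, -0.2, 0.4]
gripper_width: 0.3
grasp_force: 0.0
```

Run:
```python
from h import *
im=arm.get_image('scene')[200:350,200:420];cv2.imwrite('pics/s2.png',cv2.resize(im,None,fx=3.5,fy=3.5))
print(shift(world(np.load('p.npy'),[[0,-54,88]])[0]))
```

```text
[50.5 -0.4 61.4]
```

View pics/s2.png

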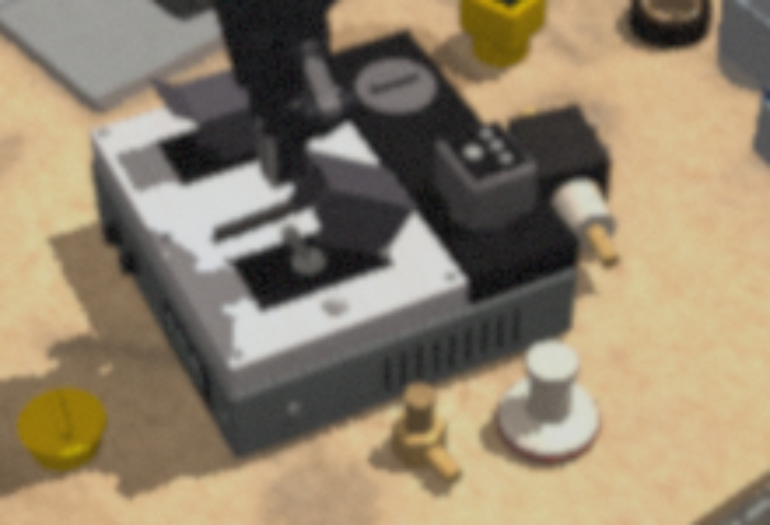

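The guard is rising cleanly on the fingers and the toggle is in view below it. I'll carry on along the arc.

Call:
{"fn": "drive_tool", "kwargs": {"targets": [[1,7,0,-4,0],[1,14,0,-7,0],[1,20,0,-9,0],[1,26,0,-10,0],[1,32,0,-10,0],[1,38,0,-10,0],[1,44,0,-10,0],[1,44,0,-10,0],[1,25,0,-10,0],[1,0,0,-10,0],[1,-20,0,-10,0],[1,-20,0,-10,0]]}}

```text
clock: 5.7
position: [490.4, -242.2, 159.5]
ee_rot: [0.995, -0.099, -0.001, -0.0]
contact_force: [0.8, -0.3, 0.2]
gripper_width: 0.0
grasp_force: 0.0
```

Run:
```python
from h import *
s=arm.read_state();im=arm.get_image('scene')[200:350,200:420];w=arm.get_image('wrist')
cv2.imwrite('pics/s3.png',cv2.resize(np.hstack([cv2.resize(im,(400,300)),cv2.resize(w,(400,300))]),None,fx=1,fy=1))
p=np.load('p.npy');print(shift(world(p,[[-48,-54,112]])[0],s));print(proj(world(p,[[-48,-54,112],[-105,-105,80],[-105,105,80]]),cam('wrist',s)))
```

```text
[25.8 -0.6 47.4]
[[315.5254687  220.5698694 ]
 [398.98662348 298.15770076]
 [ 56.96679279 297.8751021 ]]
```

View pics/s3.png

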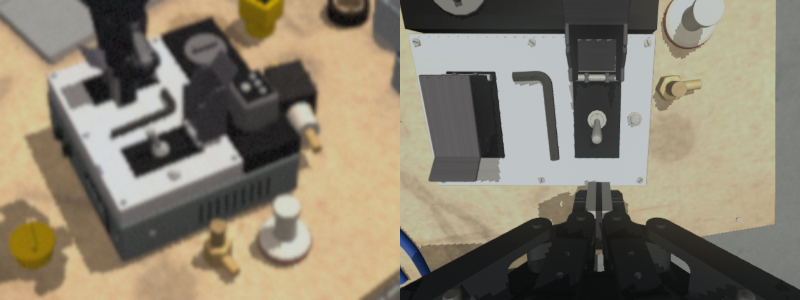

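The guard stands fully back, and the toggle tip at wrist pixel (315,219) matches the prediction. Next I'll flip the toggle.

Call:
{"fn": "drive_tool", "kwargs": {"targets": [[1,-8,0,20,0],[1,-8,0,45,0],[1,-8,0,58,0],[1,2,0,58,0],[1,10,0,58,0],[1,16,0,58,0],[1,22,0,58,0],[1,27,0,58,0],[1,31,0,58,0],[1,31,0,58,0],[1,10,0,58,0],[1,-8,0,55,0]]}}

```text
clock: 7.0
position: [484.9, -241.0, 104.1]
ee_rot: [0.995, -0.099, 0.0, -0.0]
contact_force: [0.2, -0.7, 1.1]
gripper_width: -0.3
grasp_force: 0.0
```

Call:
{"fn": "drive_tool", "kwargs": {"targets": [[1,0,0,-40,0],[1,0,0,-60,0],[1,0,0,-60,0]]}}

```text
clock: 7.3
position: [487.8, -241.9, 168.4]
ee_rot: [0.995, -0.098, 0.005, 0.001]
contact_force: [-0.2, 0.2, -0.1]
gripper_width: -0.1
grasp_force: 0.0
```

Run:
```python
from h import *
s=arm.read_state();im=arm.get_image('scene')[200:350,200:420];w=arm.get_image('wrist')
cv2.imwrite('pics/s4.png',np.hstack([cv2.resize(im,(400,300)),cv2.resize(w,(400,300))]))
p=np.load('p.npy');print(s['position'],shift(world(p,[[44,-54,163]])[0],s));print(proj(world(p,[[-24,-54,112],[-105,-105,80],[-105,105,80],[44,-54,163]]),cam('wrist',s))*.625+[400,0])
```

```text
[ 487.77259084 -241.85669196  168.37710693] [120.4  -0.5   6.5]
[[597.0592327  103.31198454]
 [647.50319699 181.19489533]
 [440.17496669 180.85970228]
 [596.59665086 -18.00377079]]
```

View pics/s4.png

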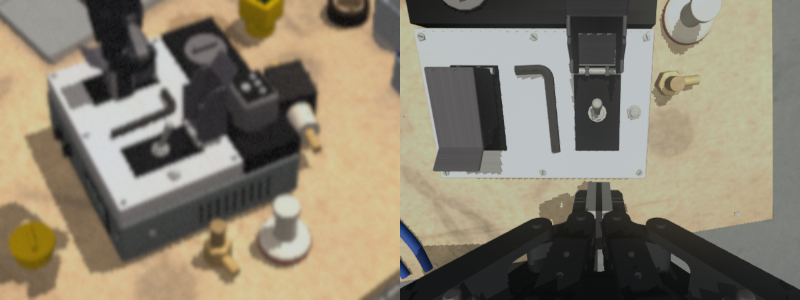

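The toggle tip is now at (597,102), which matches the predicted "on" position, with the guard still back. Next I'll go over and behind the lip and tip it forward.

Call:
{"fn": "drive_tool", "kwargs": {"targets": [[1,0,0,-35,0],[1,40,0,-37,0],[1,85,0,-37,0],[1,125,0,-37,0],[1,148,0,-37,0],[1,148,0,-10,0],[1,148,0,14,0],[1,148,0,14,0]]}}

```text
clock: 8.2
position: [627.3, -269.1, 143.9]
ee_rot: [0.995, -0.099, -0.006, -0.001]
contact_force: [0.1, 0.1, -0.9]
gripper_width: 0.0
grasp_force: 0.0
```

Call:
{"fn": "drive_tool", "kwargs": {"targets": [[1,-10,0,0,0],[1,-18,0,0,0],[1,-26,0,-4,0],[1,-34,0,-7,0],[1,-42,0,-9,0],[1,-50,0,-10,0],[1,-58,0,-11,0],[1,-66,0,-11,0],[1,-74,0,-10,0],[1,-82,0,-9,0],[1,-90,0,-8,0],[1,-96,0,-8,0]]}}

```text
clock: 9.4
position: [535.1, -251.1, 158.0]
ee_rot: [0.995, -0.099, -0.0, -0.0]
contact_force: [-0.8, 0.6, 0.0]
gripper_width: 0.2
grasp_force: 0.0
```

Call:
{"fn": "drive_tool", "kwargs": {"targets": [[1,0,0,0,0],[1,0,0,-40,0],[1,-30,0,-80,0],[1,-70,0,-100,0],[1,-110,0,-110,0],[1,-110,0,-110,0],[1,-110,0,-110,0]]}}

```text
clock: 10.1
position: [428.2, -229.8, 269.3]
ee_rot: [0.995, -0.099, 0.001, 0.0]
contact_force: [0.4, -0.1, -1.0]
gripper_width: -0.1
grasp_force: 0.0
```

Run:
```python
from h import *
im=arm.get_image('scene')[200:350,200:420];w=arm.get_image('top')[170:350,220:460]
cv2.imwrite('pics/s5.png',np.hstack([cv2.resize(im,(400,300)),cv2.resize(w,(400,300))]))
```

```text
(no output)
```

View pics/s5.png

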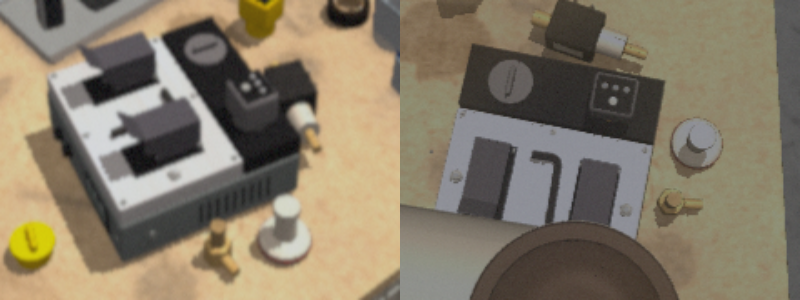

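Both guards are shut, the tester and plug are seated, and everything else is in place, with the arm clear. Handing in.

```bash
python3 -c "
from bench import arm
print(arm.job_done())"
```

```text
the job is handed in; nothing more can be done
None
```

I switched on the tester's outlet (the right one) and handed the job in at about 10 s: guard pushed up, toggle flipped to on, and guard dropped shut. The final pictures show everything in place; the hand-in returned no verdict.

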